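# Teats back into their trays by size

### The arm

A 6-joint arm with a two-finger parallel gripper is mounted at the origin on the work surface. World frame = base frame: x ahead of the robot, y to its left, z up, the work surface at z = 0. Lengths are in m, angles in rad, forces in N, time in s.
With the tool pointing down it reaches from about 0.35 to 0.775 m from the base axis. Payload 7.3 kg.
Tool frame: the origin (TCP) lies at the centre of the arm's flange, where the gripper is bolted on; the fingertips stand 178 mm ahead of it and the grasp point (between the pads) lies 159 mm ahead of it (tip_extent is the distance from the TCP to the fingertips, in m); z points along the fingers, y is the line along which they close (so a half turn about z gives the same grasp; the last joint's range is limited). The gripper opens to 92 mm and grips with 3 to 60 N. Pads are 19 mm wide; open, the fingers measure 130 mm over their backs; the gripper's body (75 mm by 190 mm) begins 47 mm behind the grasp point.
Start: joints at [-1.362, 0.342, 1.524, -0, 1.275, -0.146], TCP at [0.182, -0.492, 0.405] pointing down, gripper open.
Joint ranges: [-2.53, 2.53], [-0.77, 2.02], [0.04, 2.7], [-1, 4.14], [0.28, 2.66], [-3.11, 3.11]. Speed limits (rad/s): [2.57, 2.57, 3.14, 3.14, 3.14, 3.14].

### API

Orientations are given as [roll, pitch, yaw] about the fixed x, y, z axes, in that order (R = Rz(yaw) Ry(pitch) Rx(roll)).
In Python, from cell import * gives the robot as it stands.
- The arm moves only by the tool arm_command, never from a script. Its arguments are lists of equal length, an entry for each row: "xyz": the shift along the world's x, y, z in mm, a list of three; "spin": the turn about the world's z in degrees. In form: {"xyz": [[tx, ty, tz], ...], "spin": [spin, ...]}. A call has 1 to 20 rows; each row shifts and turns the commanded pose from where the row before left it; what a row does not reach is not made up. A row lasts 1/10 s, in which the tool goes at most 50 mm and 8.59 degrees, less where a joint would pass 70% of its speed; a pose out of reach is approached as far as the arm can. A call with a gripper value outside its range is refused whole. "jaw" is the opening, from -1 (shut) to 1 (fully open), set as the call begins (left out, the last holds). The fingers move at their own pace and stop on an object; "squeeze" is the grip in N (left out, the last holds). Time passes only in rows, so rows that do not move let the fingers close. It gives the time, the measured TCP pose, the force, the opening and the grip force at its end, in the units of the state.
- observe(): the state, without advancing time (a new reading comes with each control period).
- read_camera(name): name is "scene" or "top" or "wrist"; returns a dict with "img" (420x560x3 uint8, red, green, blue), "depth" (420x560 float32, m along the optical axis (not along the pixel's ray), 0 where there is no reading), "fx", "fy", "cx", "cy" (pixels), "dist_coeffs" ([k1, k2, p1, p2, k3] as OpenCV has them; the pictures are not rectified), "world_from_camera" (4x4, takes a point from camera to world coordinates). Camera axes: x right, y up, looking along -z (the intrinsics and any distortion apply to the point x, -y, -z); pixel columns grow to the right and rows downward; lengths in m; the calibration is good to about 2 mm. A picture is of the moment at which its call begins.
- hand_in(): hands the job in; it is judged then, once.
The state is a dict: "time": time; "qpos": joint angles; "qvel": joint speeds; "joint_efforts": joint torques, N m; "tool_pos": TCP position; "tool_rot": TCP orientation; "contact_force": force on the tool from outside, world axes, zero at the start; "torque": the same for the moment, N m; "opening": finger opening in m; "grip_force": force on a finger pad.
Only numpy, scipy, OpenCV 4.12 (cv2) and the standard library are available. Lean on these libraries where they do the work, as an engineer would, in place of code of your own. Each camera call takes 0.05 s, during which the arm holds its last target. There are 200 camera calls.

### The job

Put the three loose silicone teats away by size: first the small one into the small white tray, then the medium one into the medium tray, and last the large one into the large tray, each set upright on the floor in the middle of its tray and let go. Do not tip any teat over, and leave the domed cap, the sealing disc, the bottle and the sieve where they are (the teats in the stacking trays at the side are stock, not part of the job).

Things in the scene. Friction and masses are not known exactly. Their poses are not given: they have to be found in the camera images.
- teat_small: the small one of three loose baby-bottle teats of pale honey-coloured silicone, standing upright with its nipple up: round flange 38 mm across at the foot (4 mm thick), a tapering dome, then a straight round nipple 14 mm across from 15 mm above the foot to the blunt tip; 36 mm tall in all. Grip it by the nipple from above. Origin: centre of the underside of the flange; z up along its axis.
- teat_medium: the medium one of three loose baby-bottle teats of pale honey-coloured silicone, standing upright with its nipple up: round flange 48 mm across at the foot (4 mm thick), a tapering dome, then a straight round nipple 15 mm across from 26 mm above the foot to the blunt tip; 49 mm tall in all. Grip it by the nipple from above. Origin: centre of the underside of the flange; z up along its axis.
- teat_large: the large one of three loose baby-bottle teats of pale honey-coloured silicone, standing upright with its nipple up: round flange 60 mm across at the foot (4 mm thick), a tapering dome, then a straight round nipple 16 mm across from 39 mm above the foot to the blunt tip; 63 mm tall in all. Grip it by the nipple from above. Origin: centre of the underside of the flange; z up along its axis.
- tray_small: the small one of three square, shallow, empty white plastic trays, fixed to the shelf top: 80 x 80 mm outside, walls 3 mm thick and 14 mm high, floor 3 mm thick. Origin: centre of its underside (the floor's upper face is 3 mm above it); x and y along its sides, z up.
- tray_medium: the medium one of three square, shallow, empty white plastic trays, fixed to the shelf top: 105 x 105 mm outside, walls 3 mm thick and 14 mm high, floor 3 mm thick. Origin: centre of its underside (the floor's upper face is 3 mm above it); x and y along its sides, z up.
- tray_large: the large one of three square, shallow, empty white plastic trays, fixed to the shelf top: 130 x 130 mm outside, walls 3 mm thick and 14 mm high, floor 3 mm thick. Origin: centre of its underside (the floor's upper face is 3 mm above it); x and y along its sides, z up.
- dome_cap: loose bystander: smooth domed travel cap in the same pale honey colour, no nipple, 52 mm across and 48 mm tall, standing on its open end. Origin: centre of its underside. Not to be moved.
- seal_disc: loose bystander: flat sealing disc in the same pale honey colour, 52 mm across and 5 mm thick. Origin: centre of its underside. Not to be moved.
- bottle: loose bystander: empty whitish polypropylene bottle with a white cap, standing upright, 54 mm across and 120 mm tall. Origin: centre of its underside. Not to be moved.
- sieve: loose bystander: small steel sieve, bowl 72 mm across and 28 mm high, its handle reaching 135 mm from the bowl's centre along its own x axis and drooping to the table. Origin: centre of the bowl's underside. Not to be moved.

How it is judged:
By the outcome, as a careful person would: the job done as asked, in the order asked, and still so for the second after the job is handed in, with the robot touching nothing.
It also fails if it takes over 74 s, if anything falls off the work surface, if the arm or the gripper's body presses on something with over 40 N, if the wrist force passes 120 N, or if a joint passes its speed limit or range.

## Working session

There is one attempt and no reset: what is moved stays moved. The work goes in short steps, Python scripts to look and compute and a tool call to move; the robot and the scene stay as the last step left them, time stands still between calls to the robot, and variables do not carry over. Pictures are saved under pics/ and viewed, at most 14 in all, crops included, and the job is handed in when it is done.

Besides the shell and the picture viewer there is one more tool, called after "Emit:" in YAML: its name, and indented under it one key for each argument. arm_command: Moves the arm, as the interface text tells. Its arguments: {"type":"object","properties":{"xyz":{"type":"array","items":{"type":"array","items":{"type":"number"}}},"spin":{"type":"array","items":{"type":"number"}},"jaw":{"type":"number"},"squeeze":{"type":"number"}},"required":["xyz","spin"]}

```bash
mkdir -p pics; cat > h.py <<'E'
from cell import *
import numpy as np, cv2
def K(c): return np.array([[c["fx"],0,c["cx"]],[0,c["fy"],c["cy"]],[0,0,1.]])
def rays(c,uv):
    p=cv2.undistortPoints(np.array(uv,float).reshape(-1,1,2),K(c),np.array(c["dist_coeffs"],float)).reshape(-1,2)
    T=np.array(c["world_from_camera"]); d=np.c_[p[:,0],-p[:,1],-np.ones(len(p))]@T[:3,:3].T
    return T[:3,3],d
def onplane(c,uv,z):
    o,d=rays(c,uv); return o+d*((z-o[2])/d[:,2])[:,None]
def pts(c):  # world point per pixel from depth
    h,w=c["depth"].shape; v,u=np.mgrid[:h,:w]
    o,d=rays(c,np.c_[u.ravel(),v.ravel()]); return (o+d*c["depth"].ravel()[:,None]).reshape(h,w,3)
E
python3 - <<'E'
from h import *
import pickle
s=observe(); print({k:np.round(s[k],3) for k in s})
for n in("scene","top"):
    c=read_camera(n); pickle.dump(c,open(n+".pkl","wb")); cv2.imwrite(f"pics/{n}0.png",cv2.resize(c["img"][:,:,::-1],(800,600)))
    print(n,np.round(c["world_from_camera"],3).tolist(),c["fx"],c["dist_coeffs"],(c["depth"]>0).mean())
E
```

```text
{'time': np.float64(0.0), 'qpos': array([-1.362,  0.343,  1.525,  0.   ,  1.275, -0.146]), 'qvel': array([ 0.001,  0.001, -0.001, -0.001,  0.003, -0.001]), 'joint_efforts': array([ 1.0000e-03, -4.3124e+01, -2.4421e+01,  7.2000e-02,  5.6000e-02,
       -0.0000e+00]), 'tool_pos': array([ 0.182, -0.492,  0.404]), 'tool_rot': array([-3.14 , -0.   ,  0.355]), 'contact_force': array([-0.229,  0.167, -0.099]), 'torque': array([-0.095,  0.022, -0.024]), 'grip_force': np.float64(0.0), 'opening': np.float64(0.092)}
scene [[0.077, -0.755, 0.651, 1.317], [0.997, 0.055, -0.054, -0.068], [0.005, 0.654, 0.757, 0.941], [0.0, 0.0, 0.0, 1.0]] 383.5228011234246 [-0.09224365  0.          0.          0.          0.        ] 0.9960756802721088
top [[-0.018, 0.99, -0.143, 0.374], [-1.0, -0.017, 0.01, -0.009], [0.007, 0.143, 0.99, 1.123], [0.0, 0.0, 0.0, 1.0]] 464.7377095115703 [-0.05367494  0.          0.          0.          0.        ] 0.9960459183673469
```

View pics/top0.png

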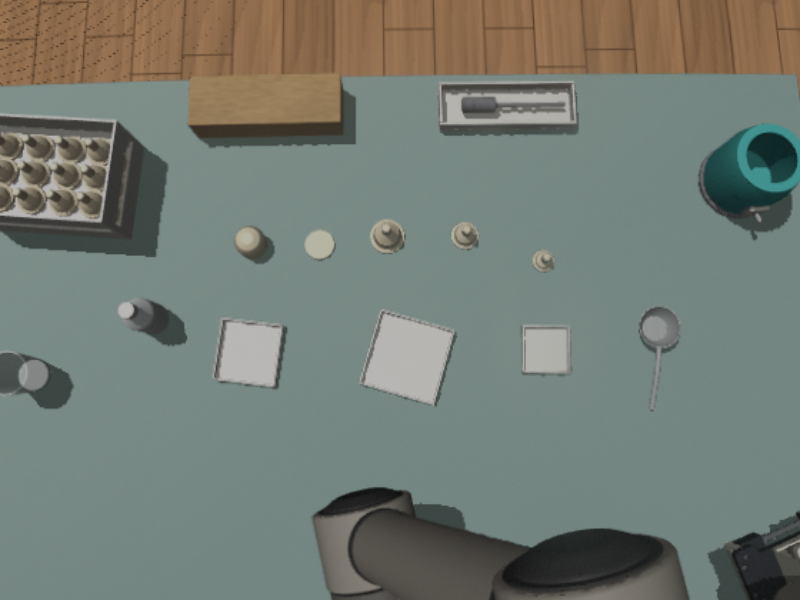

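View pics/scene0.png

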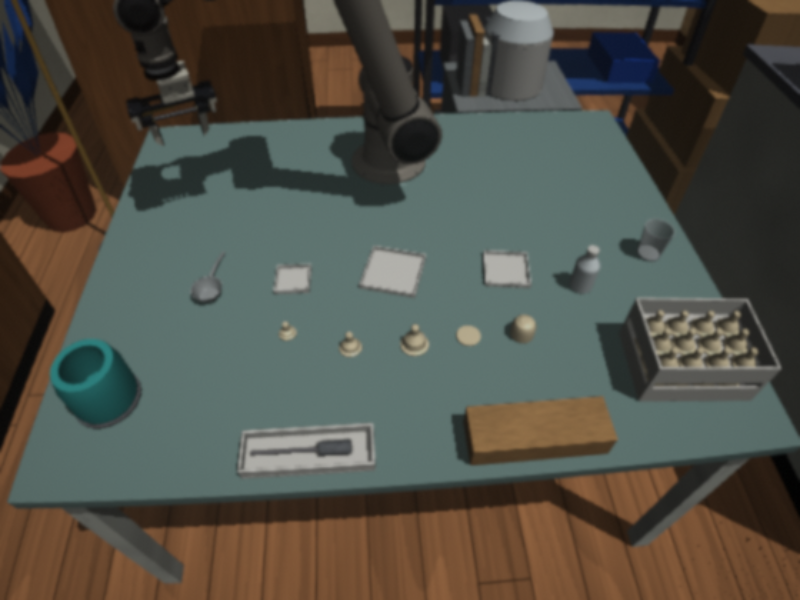

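The top view shows the large, medium and small teats at (387,235), (465,235) and (543,261). The medium, large and small trays are at (250,353), (408,357) and (546,350), and the cap and disc are at (251,241) and (319,244). The scene view agrees with this layout.

```bash
cat > m.py <<'E'
from h import *
import pickle
C={n:pickle.load(open(n+".pkl","rb")) for n in("top","scene")}
k=560/800
seeds={"top":{"S":(543,261),"M":(465,235),"L":(387,235),"tS":(546,350),"tM":(250,353),"tL":(408,357),"cap":(251,241),"disc":(319,244)},
"scene":{"S":(287,332),"M":(350,347),"L":(415,342),"tS":(292,278),"tM":(507,268),"tL":(393,271),"cap":(525,328),"disc":(468,335)}}
tip={}
for n,c in C.items():
    P=pts(c); im=c["img"].astype(int); hsv=cv2.cvtColor(c["img"],cv2.COLOR_RGB2HSV)
    honey=((im[...,0]-im[...,2]>18)).astype(np.uint8); white=((im.min(2)>125)&(hsv[...,1]<40)).astype(np.uint8)
    for q,(u,v) in seeds[n].items():
        m=(white if q[0]=="t" else honey)
        if q[0]=="t": m=cv2.morphologyEx(m,cv2.MORPH_CLOSE,np.ones((5,5)))
        u,v=u*k,v*k
        _,lab,st,ce=cv2.connectedComponentsWithStats(m)
        w=lab[int(v)-3:int(v)+4,int(u)-3:int(u)+4]; w=w[w>0]
        if not len(w): print(n,q,"none"); continue
        l=np.bincount(w).argmax(); M=lab==l
        X=P[M]; zs=np.sort(X[:,2])
        if q[0]=="t":
            cn=max(cv2.findContours(M.astype(np.uint8),0,2)[0],key=cv2.contourArea)
            b=cv2.boxPoints(cv2.minAreaRect(cn)); W=onplane(c,b,.012)
            print(n,q,"ctr",W.mean(0).round(4),"sides",np.linalg.norm(W-np.roll(W,1,0),axis=1).round(3),"yaw",np.degrees(np.arctan2(*(W[1]-W[0])[1::-1])).round(1),"z",np.percentile(zs,[5,50,95]).round(4))
        else:
            zt=zs[-3]; T=M&(P[...,2]>zt-.005); vv,uu=np.nonzero(T); tip[n,q]=(uu.mean(),vv.mean())
            vv,uu=np.nonzero(M); F=onplane(c,np.c_[uu,vv],.004)
            print(n,q,"tip",P[T].mean(0).round(4),T.sum(),"extentY",[F[:,1].min().round(4),F[:,1].max().round(4)],"X",[F[:,0].min().round(4),F[:,0].max().round(4)],"zmax",zt.round(4), "zmin",zs[2].round(4))
for q in "SML":
    A=[];B=[]
    for n in C:
        o,d=rays(C[n],[tip[n,q]]); d=d[0]/np.linalg.norm(d[0]); Q=np.eye(3)-np.outer(d,d); A.append(Q);B.append(Q@o)
    x=np.linalg.solve(sum(A),sum(B)); print("triang",q,x.round(4))
E
python3 m.py
```

```text
top S tip [ 0.6005 -0.2527  0.0369] 16 extentY [np.float64(-0.2642), np.float64(-0.236)] X [np.float64(0.5837), np.float64(0.6164)] zmax 0.0392 zmin 0.0029
top M tip [ 0.647  -0.119   0.0495] 24 extentY [np.float64(-0.1415), np.float64(-0.0968)] X [np.float64(0.6259), np.float64(0.6692)] zmax 0.0518 zmin 0.0017
top L tip [0.6239 0.0135 0.1565] 23 extentY [np.float64(-0.013), np.float64(0.0415)] X [np.float64(0.6206), np.float64(0.6765)] zmax 0.0673 zmin 0.0009
top tS ctr [ 0.4493 -0.2484  0.012 ] sides [0.079 0.08  0.079 0.079] yaw -91.1 z [0.0002 0.0039 0.0151]
top tM ctr [0.4525 0.2531 0.012 ] sides [0.107 0.108 0.109 0.108] yaw -6.0 z [-0.0003  0.0037  0.0149]
top tL ctr [ 0.4406 -0.015   0.012 ] sides [0.13  0.133 0.132 0.132] yaw -16.6 z [-0.0001  0.0037  0.0136]
top cap tip [0.632  0.2425 0.0641] 70 extentY [np.float64(0.2366), np.float64(0.2765)] X [np.float64(0.6252), np.float64(0.6682)] zmax 0.0514 zmin 0.0362
top disc tip [0.6318 0.1172 0.0214] 78 extentY [np.float64(0.1081), np.float64(0.1328)] X [np.float64(0.6151), np.float64(0.6606)] zmax 0.01 zmin 0.0013
scene S tip [ 
[... 488 characters left out ...]
2 ] sides [0.072 0.081 0.071 0.078] yaw 85.7 z [-0.0011  0.0028  0.0139]
scene tM ctr [0.4525 0.2532 0.012 ] sides [0.105 0.107 0.111 0.108] yaw 169.8 z [-0.001   0.0023  0.0123]
scene tL ctr [ 0.4464 -0.0193  0.012 ] sides [0.128 0.122 0.136 0.12 ] yaw 170.9 z [-0.0007  0.0023  0.0103]
scene cap tip [0.662  0.2385 0.0743] 34 extentY [np.float64(0.2374), np.float64(0.2805)] X [np.float64(0.5957), np.float64(0.6616)] zmax 0.0513 zmin 0.0092
scene disc tip [0.6383 0.1315 0.0043] 152 extentY [np.float64(0.1073), np.float64(0.1552)] X [np.float64(0.6138), np.float64(0.6634)] zmax 0.007 zmin -0.0
triang S [ 0.6022 -0.2542  0.0289]
triang M [ 0.6495 -0.1196  0.0396]
triang L [0.6497 0.0155 0.0581]
```

Emit:
arm_command:
  xyz:
    - [20,11,-2]
    - [20,11,-2]
    - [20,11,-2]
    - [20,11,-2]
    - [20,11,-2]
    - [20,11,-2]
    - [20,11,-2]
    - [20,11,-2]
    - [20,11,-2]
    - [20,11,-2]
    - [20,11,-2]
    - [20,11,-2]
    - [20,11,-2]
    - [20,11,-2]
    - [20,11,-2]
    - [20,11,-2]
    - [20,11,-2]
    - [20,11,-2]
    - [20,11,-2]
    - [20,11,-2]
  spin: [3.5,3.5,3.5,3.5,3.5,3.5,3.5,3.5,3.5,3.5,3.5,3.5,3.5,3.5,3.5,3.5,3.5,3.5,3.5,3.5]
  jaw: 0

```text
time: 2.1
tool_pos: [0.5831, -0.2717, 0.3641]
tool_rot: [-3.141, -0.001, 1.579]
contact_force: [0.8, -0.0, -0.1]
opening: 0.046
grip_force: 0.0
```

```bash
python3 - <<'E'
from h import *
import pickle
c=read_camera("wrist"); pickle.dump(c,open("w0.pkl","wb")); cv2.imwrite("pics/w0.png",c["img"][:,:,::-1])
s=observe(); print(s["tool_pos"],s["tool_rot"],s["qpos"].round(2),np.round(c["world_from_camera"],3).tolist(),c["fx"])
E
```

```text
[ 0.58533202 -0.26981405  0.36348042] [ 3.14102959e+00 -1.79530331e-03  1.58407361e+00] [-0.55  0.59  1.23  0.    1.32 -0.56] [[1.0, -0.008, -0.001, 0.583], [0.008, 0.964, 0.266, -0.2], [-0.001, -0.266, 0.964, 0.343], [0.0, 0.0, 0.0, 1.0]] 353.2714586905875
```

View pics/w0.png

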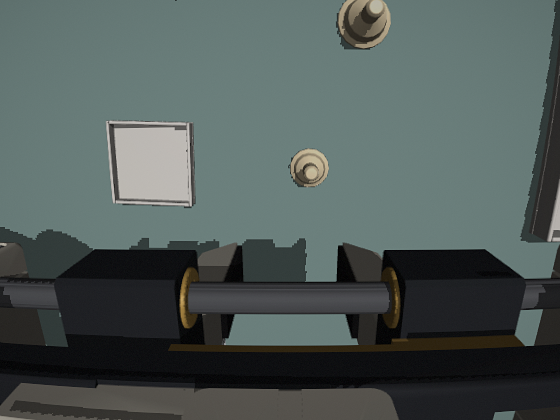

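The wrist view shows the small teat's flange at about (309,168) with its tip at (311,171). The small tray is at (150,163) and the medium teat at the top edge, (364,20).

```bash
cat > w.py <<'E'
from h import *
import sys
from scipy.optimize import least_squares
def comp(m,u,v):
    _,lab,st,_=cv2.connectedComponentsWithStats(m.astype(np.uint8)); w=lab[v-4:v+5,u-4:u+5]; w=w[w>0]
    return (lab==np.bincount(w).argmax()) if len(w) else None
def cont(M): return max(cv2.findContours(M.astype(np.uint8),0,1)[0],key=cv2.contourArea).reshape(-1,2)
def teat(c,u,v,D):
    im=c["img"].astype(int); M=comp(im[...,0]-im[...,2]>14,u,v); P=pts(c)
    X=onplane(c,cont(M),.003)[:,:2]
    f=least_squares(lambda p:np.hypot(*(X-p[:2]).T)-p[2],[*X.mean(0),D/2],loss="soft_l1",f_scale=.0005).x
    zt=np.sort(P[M][:,2])[-6]; T=M&(P[...,2]>zt-.003); vv,uu=np.nonzero(T)
    tip=onplane(c,[[uu.mean(),vv.mean()]],zt)[0]
    print("flange ctr",f[:2].round(4),"dia",(2*f[2]).round(4),"tip",tip.round(4),"n",T.sum()); return f
def tray(c,u,v,z=.014):
    hsv=cv2.cvtColor(c["img"],cv2.COLOR_RGB2HSV); m=((hsv[...,1]<38)&(c["img"].min(2)>100)).astype(np.uint8)
    M=comp(cv2.morphologyEx(m,cv2.MORPH_CLOSE,np.ones((7,7))),u,v); X=onplane(c,cont(M),z)[:,:2]
    r=cv2.minAreaRect((X*1000).astype(np.float32)); print("tray",np.round(r[0],1),np.round(r[1],1),round(r[2],1),"z pct",np.percentile(pts(c)[M][:,2],[10,50,97]).round(4))
E
python3 - <<'E'
from w import *
import pickle
c=pickle.load(open("w0.pkl","rb")); teat(c,309,168,.038); tray(c,150,163)
s=observe(); T=np.eye(4); 
o=read_camera("wrist"); teat(o,309,168,.038); tray(o,150,163); s=observe(); print(s["tool_pos"],s["tool_rot"])
E
```

```text
flange ctr [ 0.6021 -0.2535] dia 0.0365 tip [ 0.602  -0.2527  0.036 ] n 156
tray [ 451.5 -246.5] [85.5 84.5] 87.8 z pct [0.0012 0.0024 0.0136]
flange ctr [ 0.6021 -0.2534] dia 0.0363 tip [ 0.6018 -0.2525  0.0366] n 135
tray [ 451.4 -248.6] [81.5 84.3] 88.1 z pct [0.0012 0.0024 0.0136]
[ 0.58407361 -0.27064896  0.36349773] [-3.14103129e+00 -1.29899038e-03  1.58029170e+00]
```

Emit:
arm_command:
  xyz:
    - [5,4,-12]
    - [5,4,-12]
    - [4,5,-12]
    - [4,5,-12]
    - [0,0,-12]
    - [0,0,-12]
    - [0,0,-12]
    - [0,0,-12]
    - [0,0,-12]
    - [0,0,-12]
    - [0,0,-12]
    - [0,0,-8]
    - [0,0,0]
    - [0,0,0]
  spin: [0,0,0,0,0,0,0,0,0,0,0,0,0,0]

```text
time: 3.6
tool_pos: [0.6005, -0.2544, 0.2248]
tool_rot: [3.141, 0.0, 1.577]
contact_force: [-0.2, -0.1, 0.5]
opening: 0.0461
grip_force: 0.0
```

```bash
python3 - <<'E'
from w import *
for i in range(3): c=read_camera("wrist"); s=observe(); print(s["tool_pos"].round(4),s["tool_rot"].round(4))
cv2.imwrite("pics/w1.png",c["img"][:,:,::-1])
E
```

```text
[ 0.6006 -0.2544  0.2252] [3.1406e+00 5.0000e-04 1.5765e+00]
[ 0.6006 -0.2544  0.2254] [3.1403e+00 7.0000e-04 1.5766e+00]
[ 0.6006 -0.2544  0.2255] [3.1403e+00 7.0000e-04 1.5766e+00]
```

View pics/w1.png

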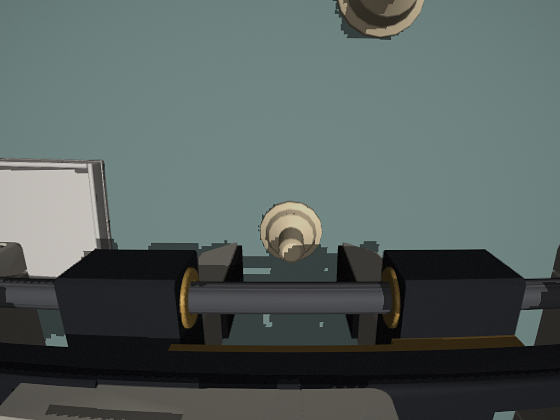

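The nipple sits at column 291, midway between the fingers (242 to 338), so it is centred. I'll descend and grip.

Emit:
arm_command:
  xyz:
    - [1,1,-10]
    - [0,0,-10]
    - [0,0,-9]
    - [0,0,0]
    - [0,0,0]
  spin: [0,0,0,0,0]

```text
time: 4.25
tool_pos: [0.6013, -0.2533, 0.1951]
tool_rot: [-3.141, -0.0, 1.576]
contact_force: [0.7, 0.2, -1.3]
opening: 0.0459
grip_force: 0.0
```

Emit:
arm_command:
  xyz:
    - [0,0,0]
    - [0,0,0]
    - [0,0,0]
    - [0,0,0]
    - [0,0,0]
    - [0,0,0]
    - [0,0,0]
    - [0,0,0]
  spin: [0,0,0,0,0,0,0,0]
  jaw: -1
  squeeze: 10

```text
time: 5.05
tool_pos: [0.6014, -0.2533, 0.1959]
tool_rot: [3.141, 0.0, 1.577]
contact_force: [-0.5, -0.7, 1.3]
opening: 0.0137
grip_force: 10.0
```

Emit:
arm_command:
  xyz:
    - [0,0,10]
    - [0,0,15]
    - [0,0,15]
    - [-10,0,0]
    - [-16,1,0]
    - [-20,1,0]
    - [-20,1,0]
    - [-20,1,0]
    - [-20,1,0]
    - [-20,0,0]
    - [-15,0,0]
    - [-10,0,0]
    - [0,0,0]
    - [0,0,0]
    - [0,0,0]
    - [0,0,0]
  spin: [0,0,0,0,0,0,0,0,0,0,0,0,0,0,0,0]

```text
time: 6.65
tool_pos: [0.4509, -0.2483, 0.2358]
tool_rot: [3.141, 0.0, 1.577]
contact_force: [-0.4, -1.1, 0.1]
opening: 0.0131
grip_force: 10.0
```

```bash
python3 - <<'E'
from w import *
c=read_camera("top"); s=observe(); print(s["tool_pos"].round(4),s["grip_force"],s["opening"])
cv2.imwrite("pics/t1.png",c["img"][150:300,200:450,::-1].repeat(3,0).repeat(3,1))
E
```

```text
[ 0.4508 -0.2483  0.2357] 9.99911313469056 0.01355734533166426
```

View pics/t1.png

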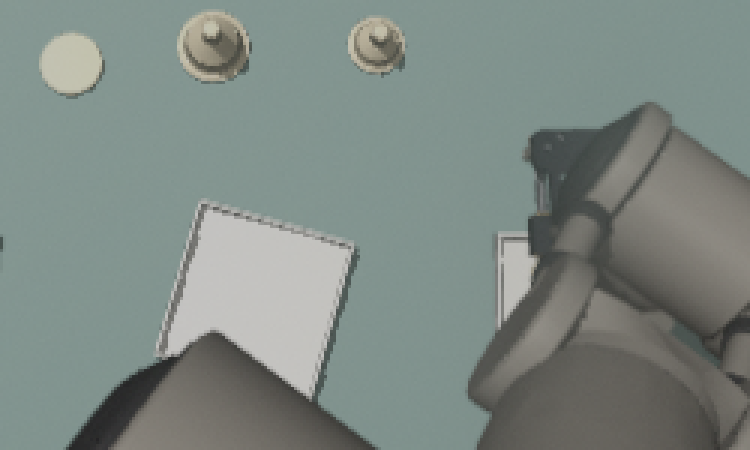

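The small teat has left the table and is held over its tray; the arm hides it in this view. The large teat at (213,45) and the medium one at (377,45) stand undisturbed. The tray floor is 3 mm above the table, so I'll lower about 37 mm.

Emit:
arm_command:
  xyz:
    - [0,0,-10]
    - [0,0,-12]
    - [0,0,-8]
    - [0,0,-4]
    - [0,0,-2]
    - [0,0,0]
    - [0,0,0]
  spin: [0,0,0,0,0,0,0]

```text
time: 7.4
tool_pos: [0.4505, -0.2484, 0.2]
tool_rot: [3.141, 0.0, 1.576]
contact_force: [-0.0, -0.2, 0.1]
opening: 0.0134
grip_force: 10.0
```

Emit:
arm_command:
  xyz:
    - [0,0,-1]
    - [0,0,0]
    - [0,0,0]
    - [0,0,0]
  spin: [0,0,0,0]

```text
time: 7.8
tool_pos: [0.4505, -0.2483, 0.1989]
tool_rot: [3.141, 0.0, 1.576]
contact_force: [-0.4, -0.4, 0.6]
opening: 0.0135
grip_force: 10.0
```

Emit:
arm_command:
  xyz:
    - [0,0,0]
    - [0,0,0]
    - [0,0,0]
    - [0,0,0]
    - [0,0,10]
    - [0,0,20]
    - [0,0,30]
    - [0,0,30]
    - [0,0,30]
    - [0,0,30]
    - [0,0,10]
    - [0,0,0]
    - [0,0,0]
  spin: [0,0,0,0,0,0,0,0,0,0,0,0,0]
  jaw: 0

```text
time: 9.1
tool_pos: [0.4501, -0.2481, 0.3578]
tool_rot: [-3.14, -0.001, 1.576]
contact_force: [-0.6, 0.8, -0.5]
opening: 0.0459
grip_force: 0.0
```

```bash
python3 - <<'E'
from w import *
c=read_camera("wrist"); s=observe(); print(s["tool_pos"].round(4))
cv2.imwrite("pics/w2.png",c["img"][:,:,::-1])
E
```

```text
[ 0.4501 -0.248   0.3573]
```

View pics/w2.png

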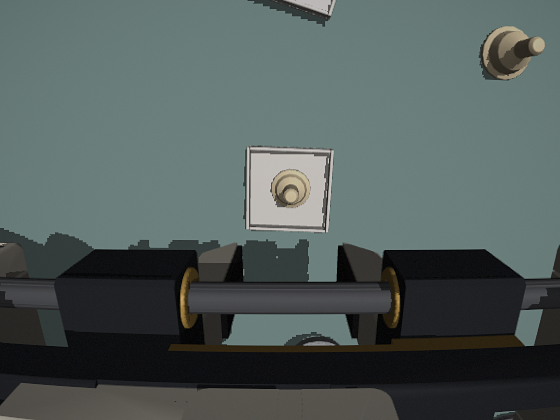

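The small teat stands upright at (290,188), in the middle of its tray (centre about (289,189)). I'll move on to the medium one.

Emit:
arm_command:
  xyz:
    - [15,8,0]
    - [20,12,0]
    - [25,14,0]
    - [25,14,0]
    - [25,14,0]
    - [25,14,0]
    - [25,14,0]
    - [20,12,0]
    - [15,6,0]
    - [3,0,0]
    - [0,0,0]
    - [0,0,0]
  spin: [0,0,0,0,0,0,0,0,0,0,0,0]

```text
time: 10.35
tool_pos: [0.648, -0.1405, 0.358]
tool_rot: [-3.14, -0.0, 1.576]
contact_force: [0.8, 0.3, 0.2]
opening: 0.0457
grip_force: 0.0
```

```bash
python3 - <<'E'
from w import *
c=read_camera("wrist"); s=observe(); print(s["tool_pos"].round(4)); cv2.imwrite("pics/w3.png",c["img"][:,:,::-1])
im=c["img"].astype(int); T=np.array(c["world_from_camera"])
p=np.linalg.inv(T)@[.648,-.119,.02,1]; p=p[:3]/-p[2]; u,v=int(c["cx"]+c["fx"]*p[0]),int(c["cy"]-c["fy"]*p[1]); print(u,v)
teat(c,u,v,.048)
E
```

```text
[ 0.6479 -0.1407  0.3584]
289 167
flange ctr [ 0.6487 -0.1194] dia 0.0465 tip [ 0.6483 -0.0688  0.3372] n 10
```

Emit:
arm_command:
  xyz:
    - [1,6,-10]
    - [0,8,-15]
    - [0,7,-20]
    - [0,0,-20]
    - [0,0,-20]
    - [0,0,-10]
    - [0,0,0]
    - [0,0,0]
  spin: [0,0,0,0,0,0,0,0]

```text
time: 11.2
tool_pos: [0.6495, -0.1194, 0.2643]
tool_rot: [3.141, 0.0, 1.576]
contact_force: [1.3, -1.3, -0.4]
opening: 0.0462
grip_force: 0.0
```

```bash
python3 - <<'E'
from w import *
c=read_camera("wrist"); s=observe(); print(s["tool_pos"].round(4)); cv2.imwrite("pics/w4.png",c["img"][:,:,::-1])
P=pts(c); im=c["img"].astype(int); h=(im[...,0]-im[...,2]>14)&(c["depth"]>.05)&(P[...,2]<.08)&(P[...,2]>-.01)&(abs(P[...,0]-.648)<.04)&(abs(P[...,1]+.119)<.04)
zt=np.sort(P[h][:,2])[-8]; T=h&(P[...,2]>zt-.003); print(zt,P[T].mean(0),T.sum(),np.nonzero(T)[1].mean())
E
```

```text
[ 0.6496 -0.1194  0.2648]
0.04908510138752459 [ 0.64878093 -0.11895442  0.04767631] 361 286.9778393351801
```

View pics/w4.png

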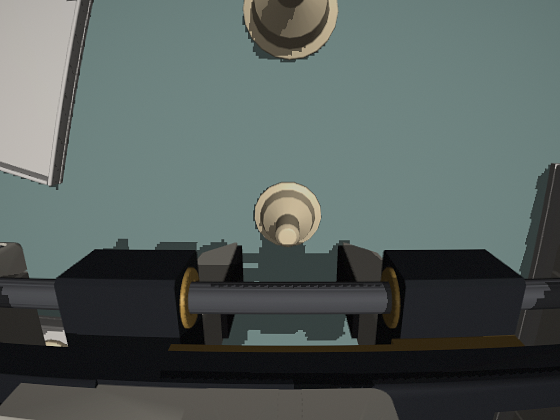

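The medium nipple is at (288,234), midway between the fingers, and its tip is at z = 0.049 as expected. I'll descend 57 mm and grip.

Emit:
arm_command:
  xyz:
    - [-1,0,-15]
    - [0,0,-20]
    - [0,0,-15]
    - [0,0,-7]
    - [0,0,0]
    - [0,0,0]
  spin: [0,0,0,0,0,0]

```text
time: 11.85
tool_pos: [0.6487, -0.1194, 0.2075]
tool_rot: [3.14, 0.0, 1.576]
contact_force: [0.1, -0.5, -0.4]
opening: 0.0462
grip_force: 0.0
```

Emit:
arm_command:
  xyz:
    - [0,0,0]
    - [0,0,0]
    - [0,0,0]
    - [0,0,0]
    - [0,0,0]
    - [0,0,0]
    - [0,0,0]
    - [0,0,0]
  spin: [0,0,0,0,0,0,0,0]
  jaw: -1
  squeeze: 10

```text
time: 12.65
tool_pos: [0.6484, -0.1193, 0.2069]
tool_rot: [3.141, 0.0, 1.577]
contact_force: [-0.6, 0.7, 2.0]
opening: 0.0147
grip_force: 10.0
```

Emit:
arm_command:
  xyz:
    - [0,0,10]
    - [0,0,20]
    - [0,0,30]
    - [0,0,30]
    - [0,0,20]
    - [-6,10,0]
    - [-14,20,0]
    - [-15,25,0]
    - [-15,30,0]
    - [-15,30,0]
    - [-15,30,0]
    - [-15,30,0]
    - [-15,30,0]
    - [-15,30,0]
    - [-15,30,0]
    - [-15,30,0]
    - [-15,30,0]
    - [-10,20,0]
    - [-10,15,0]
    - [-6,12,0]
  spin: [0,0,0,0,0,0,0,0,0,0,0,0,0,0,0,0,0,0,0,0]

```text
time: 14.65
tool_pos: [0.4507, 0.2538, 0.3159]
tool_rot: [-3.14, 0.001, 1.578]
contact_force: [0.6, -0.1, 0.3]
opening: 0.0149
grip_force: 10.0
```

Emit:
arm_command:
  xyz:
    - [0,0,0]
    - [0,0,0]
    - [0,0,0]
  spin: [0,0,0]

```text
time: 14.95
tool_pos: [0.4527, 0.2521, 0.3166]
tool_rot: [-3.142, 0.0, 1.576]
contact_force: [-0.2, -0.3, -0.5]
opening: 0.0144
grip_force: 10.0
```

```bash
python3 - <<'E'
from w import *
c=read_camera("wrist"); s=observe(); print(s["tool_pos"].round(4),s["opening"],s["grip_force"]); cv2.imwrite("pics/w5.png",c["img"][:,:,::-1])
E
```

```text
[0.4528 0.252  0.3166] 0.01427836161456586 9.99893812027949
```

View pics/w5.png

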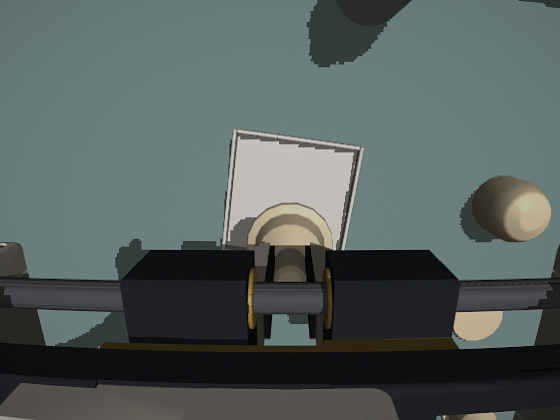

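The medium teat hangs straight in the jaws at about (290,235), over its tray. The bottle is well clear at (370,10). I'll lower it.

Emit:
arm_command:
  xyz:
    - [0,1,-15]
    - [0,0,-25]
    - [0,0,-25]
    - [0,0,-20]
    - [0,0,-10]
    - [0,0,-6]
    - [0,0,-3]
    - [0,0,-2]
    - [0,0,0]
    - [0,0,0]
    - [0,0,0]
  spin: [0,0,0,0,0,0,0,0,0,0,0]

```text
time: 16.1
tool_pos: [0.4525, 0.2538, 0.2112]
tool_rot: [3.141, -0.0, 1.577]
contact_force: [1.0, 0.4, 0.2]
opening: 0.0147
grip_force: 10.0
```

Emit:
arm_command:
  xyz:
    - [0,0,-1]
    - [0,0,0]
    - [0,0,0]
  spin: [0,0,0]

```text
time: 16.4
tool_pos: [0.4525, 0.2538, 0.2099]
tool_rot: [3.141, -0.0, 1.577]
contact_force: [-0.9, 0.7, 0.3]
opening: 0.0144
grip_force: 10.0
```

Emit:
arm_command:
  xyz:
    - [0,0,0]
    - [0,0,0]
    - [0,0,0]
    - [0,0,0]
    - [0,0,10]
    - [0,0,20]
    - [0,0,30]
    - [0,0,30]
    - [0,0,30]
    - [0,0,25]
    - [0,0,5]
    - [0,0,0]
    - [0,0,0]
  spin: [0,0,0,0,0,0,0,0,0,0,0,0,0]
  jaw: 0

```text
time: 17.7
tool_pos: [0.452, 0.2536, 0.3588]
tool_rot: [-3.14, 0.001, 1.576]
contact_force: [0.6, 0.8, -0.5]
opening: 0.0458
grip_force: 0.0
```

```bash
python3 - <<'E'
from w import *
c=read_camera("wrist"); s=observe(); print(s["tool_pos"].round(4)); cv2.imwrite("pics/w6.png",c["img"][:,:,::-1])
E
```

```text
[0.4521 0.2536 0.3585]
```

View pics/w6.png

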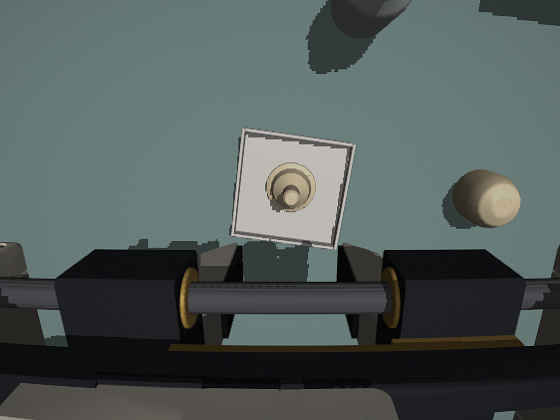

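The medium teat stands upright at (291,187), in the middle of its tray. Now the large one.

Emit:
arm_command:
  xyz:
    - [10,-12,0]
    - [15,-20,0]
    - [20,-25,0]
    - [20,-25,0]
    - [20,-27,0]
    - [20,-27,0]
    - [20,-27,0]
    - [20,-27,0]
    - [20,-27,0]
    - [15,-20,0]
    - [12,-15,0]
    - [6,-7,0]
    - [0,0,0]
    - [0,0,0]
    - [0,0,0]
  spin: [0,0,0,0,0,0,0,0,0,0,0,0,0,0,0]

```text
time: 19.25
tool_pos: [0.65, -0.0045, 0.3597]
tool_rot: [-3.141, -0.0, 1.578]
contact_force: [0.4, 0.2, 0.6]
opening: 0.046
grip_force: 0.0
```

```bash
python3 - <<'E'
from w import *
c=read_camera("wrist"); s=observe(); print(s["tool_pos"].round(4)); cv2.imwrite("pics/w7.png",c["img"][:,:,::-1])
T=np.array(c["world_from_camera"])
def px(x,y,z):
    p=np.linalg.inv(T)@[x,y,z,1]; p=p[:3]/-p[2]; return int(c["cx"]+c["fx"]*p[0]),int(c["cy"]-c["fy"]*p[1])
u,v=px(.65,.0145,.02); print(u,v); c["depth"][c["depth"]<.05]=5
teat(c,u,v,.06); print(px(.44,-.015,.003)); tray(c,*px(.46,-.0,.003))
E
```

```text
[ 0.65   -0.0044  0.3599]
289 170
flange ctr [0.65   0.0149] dia 0.0585 tip [0.6499 0.0156 0.063 ] n 244
(74, 195)
tray [444.4 -14.5] [133.7 134.8] 72.9 z pct [0.0012 0.0023 0.0132]
```

Emit:
arm_command:
  xyz:
    - [0,6,-10]
    - [0,7,-15]
    - [0,6,-20]
    - [0,0,-25]
    - [0,0,-25]
    - [0,0,-20]
    - [0,0,-15]
    - [0,0,-10]
    - [0,0,0]
    - [0,0,0]
  spin: [0,0,0,0,0,0,0,0,0,0]

```text
time: 20.3
tool_pos: [0.6506, 0.0138, 0.2203]
tool_rot: [3.141, 0.0, 1.577]
contact_force: [-0.1, -0.2, -0.0]
opening: 0.0459
grip_force: 0.0
```

Emit:
arm_command:
  xyz:
    - [0,0,0]
    - [0,0,0]
    - [0,0,0]
    - [0,0,0]
    - [0,0,0]
    - [0,0,0]
    - [0,0,0]
    - [0,0,0]
  spin: [0,0,0,0,0,0,0,0]
  jaw: -1
  squeeze: 10

```text
time: 21.1
tool_pos: [0.6504, 0.0137, 0.2199]
tool_rot: [3.141, 0.0, 1.576]
contact_force: [-1.8, 0.5, 3.2]
opening: 0.0154
grip_force: 10.0
```

Emit:
arm_command:
  xyz:
    - [0,0,10]
    - [0,0,20]
    - [0,0,20]
    - [-8,-1,0]
    - [-15,-2,0]
    - [-20,-3,0]
    - [-25,-4,0]
    - [-25,-4,0]
    - [-25,-4,0]
    - [-25,-3,0]
    - [-25,-3,0]
    - [-20,-3,0]
    - [-12,-2,0]
    - [-8,0,0]
    - [0,0,0]
    - [0,0,0]
    - [0,0,0]
  spin: [0,0,0,0,0,0,0,0,0,0,0,0,0,0,0,0,0]

```text
time: 22.8
tool_pos: [0.4429, -0.0153, 0.2697]
tool_rot: [3.141, 0.0, 1.577]
contact_force: [-0.4, 0.1, -0.5]
opening: 0.0156
grip_force: 10.0
```

```bash
python3 - <<'E'
from w import *
c=read_camera("wrist"); s=observe(); print(s["tool_pos"].round(4),s["opening"],s["grip_force"]); cv2.imwrite("pics/w8.png",c["img"][:,:,::-1])
E
```

```text
[ 0.4429 -0.0153  0.2697] 0.015539831636587864 9.993962308944901
```

View pics/w8.png

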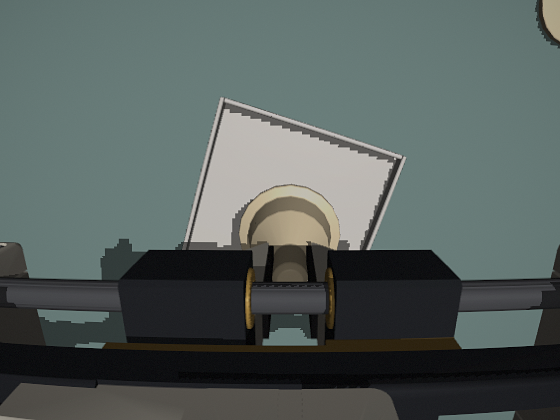

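The large teat hangs straight at (290,230) over its tray. I'll lower 47 mm to z = 0.223.

Emit:
arm_command:
  xyz:
    - [0,0,-10]
    - [0,0,-15]
    - [0,0,-12]
    - [0,0,-5]
    - [0,0,-3]
    - [0,0,-2]
    - [0,0,0]
    - [0,0,0]
    - [0,0,0]
  spin: [0,0,0,0,0,0,0,0,0]

```text
time: 23.75
tool_pos: [0.4425, -0.0153, 0.223]
tool_rot: [3.141, 0.0, 1.577]
contact_force: [-0.4, -0.3, -0.0]
opening: 0.0159
grip_force: 10.0
```

Emit:
arm_command:
  xyz:
    - [0,0,0]
    - [0,0,0]
    - [0,0,0]
    - [0,0,0]
    - [0,0,10]
    - [0,0,20]
    - [0,0,30]
    - [0,0,30]
    - [0,0,30]
    - [0,0,25]
    - [0,0,5]
    - [0,0,0]
    - [0,0,0]
    - [0,0,0]
  spin: [0,0,0,0,0,0,0,0,0,0,0,0,0,0]
  jaw: 0

```text
time: 25.15
tool_pos: [0.4421, -0.0152, 0.3715]
tool_rot: [-3.139, -0.001, 1.576]
contact_force: [-0.0, -0.2, 0.6]
opening: 0.0459
grip_force: 0.0
```

```bash
python3 - <<'E'
from w import *
c=read_camera("wrist"); s=observe(); print(s["tool_pos"].round(4),s["time"])
t=read_camera("scene")["img"][100:280,120:480]
a=np.vstack([c["img"][:300], cv2.resize(t,(560,280))]); cv2.imwrite("pics/w9.png",a[:,:,::-1])
E
```

```text
[ 0.4422 -0.0153  0.3716] 25.2
```

View pics/w9.png

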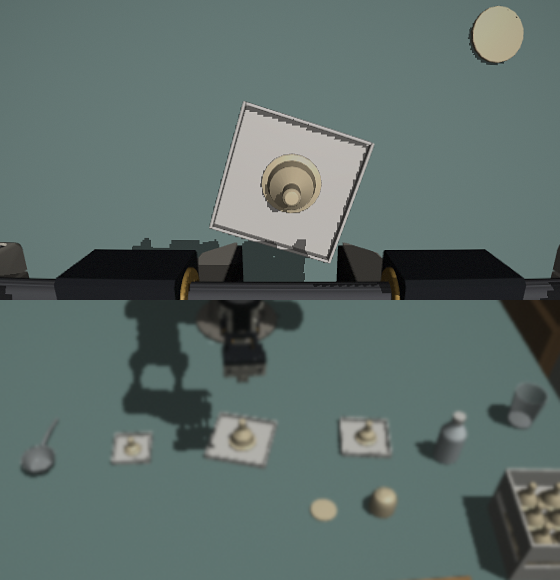

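All three teats stand upright in the middle of their trays: the large one at (291,183) in the wrist view, and all three in the scene view. The bystanders look unmoved and the arm is clear, so I'll hand in.

```bash
python3 -c "
from cell import *
print(hand_in())"
```

```text
the job is handed in; nothing more can be done
None
```

The small, medium and large teats were placed in that order, each upright in the middle of its tray and released; the bystanders looked unmoved in the last pictures, and the job was handed in at about 25 s of the 74 s allowed.

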